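Hang and lock the egg-rest bracket

ROBOT

A 6-joint arm with a two-finger parallel gripper is mounted at the origin on the work surface. World frame = base frame: x ahead of the robot, y to its left, z up, the work surface at z = 0. Lengths are in mm, angles in degrees, forces in N, time in s.
With the tool pointing down it reaches from about 350 to 875 mm from the base axis. Payload 4.2 kg.
Tool frame: the origin (TCP) lies midway between the tips of the shut fingers; the grasp point (between the pads) lies 19 mm behind it; z points along the fingers, y is the direction in which the jaws open and shut (so a half turn about z gives the same grasp; the last joint's range is limited). The gripper opens to 85 mm and grips with 20 to 120 N. Pads are 22 mm wide; open, the fingers measure 114 mm over their backs; the gripper's body (76 mm by 85 mm) begins 54 mm behind the grasp point. The pads swing forward as they close: fully open they stand 13 mm farther back than shut.
Start: joints at [-55.714, 22.042, 0.453, 0, -68.411, -14.817], TCP at [208.326, -589.236, 231.312] pointing down, gripper open.
Joint ranges: [-179.83, 179.83], [-69.29, 118.12], [-61.27, 80.66], [-181.25, 117.63], [-171.15, -9.14], [-177.46, 177.46]. Speed limits (degrees/s): [159.86, 159.86, 180, 180, 180, 180].

INTERFACE

Orientations are given as [roll, pitch, yaw] about the fixed x, y, z axes, in that order (R = Rz(yaw) Ry(pitch) Rx(roll)).
In Python, from bench import * gives the robot as it stands. The module is installed in compiled form; this text tells all that it offers. Calls block until the motion is done:
- goto(position, orientation): joint-space move of the TCP to a pose.
- move_linear(position, frame=None, rate=150, max_force=None): straight line of the TCP; frame=None keeps the orientation; rate is the mean speed in mm/s. With max_force (N) it stops when the force on the tool has changed by that much, and returns True; else False.
- goto_joints(angles): joint-space move.
- gripper_to(opening, f_grip=None): finger opening in mm; f_grip is the grip in N (None keeps the last); returns when the fingers have stopped.
- sleep(seconds).
- inverse_kinematics(position, orientation): joint angles nearest the present ones, or None.
- read_state(): the state.
- capture(name): name is "scene" or "top"; returns the picture (400x640x3 uint8, red, green, blue); there is no depth.
- camera_params(name): a dict with "fx", "fy", "cx", "cy" (pixels), "world_to_cam" (4x4, takes a point from world to camera coordinates). Camera axes: x right, y up, looking along -z (the intrinsics and any distortion apply to the point x, -y, -z); pixel columns grow to the right and rows downward; lengths in mm; the calibration is good to about 2 mm. A picture is of the moment at which its call begins. camera_params takes no time and is no camera call.
A pose or a line that the arm cannot do raises MotionError and nothing moves.
- finish_job(): hands the job in, once; it reports no verdict.
Trained networks look in the newest picture that a camera, given by its name, has taken for a name from the list of things; names that differ only in an ending like _2 or _b are one class to them, and where a whole thing is asked for, a point or a joint stands for the part that bears it (a point fixed in the world has none). Each returns a list of dicts, best first, with "score" (0 to 1); they miss things now and then, are a little off and sometimes report something else, mostly with a low value. They report only what shows in the picture. A call takes as long as a camera call.
- silhouettes(target, camera): "pixels" (400x640 bool, what is visible of it) and "box" ([left, top, width, height] in pixels, round what is visible of it).
The state is a dict: "time": time; "joint_positions": joint angles; "qd": joint speeds; "joint_torque": joint torques, N m; "tcp_pos": TCP position; "orientation": TCP orientation; "contact_force": force on the tool from outside, world axes, zero at the start; "torque": the same for the moment, N m; "gripper_width": finger opening in mm.
Only numpy, scipy, OpenCV 4.12 (cv2) and the standard library are available. Lean on these libraries where they do the work, as an engineer would, in place of code of your own. Each camera call takes 0.05 s, during which the arm holds its last target.

TASK

Hang the blue egg-rest bracket on the slotted upright: feel for the two slots and put both hooks in with the back flat against the strip, then press it gently down until it is fully home, with the red catch snapped out over its lower bar and the yellow tell-tale pushed down, and let go. Never shove: the upright must take no more than about 30 N, and the other things on the cabinet must stay where they are.

Things in the scene. Friction and masses are not known exactly. Their poses are not given: they have to be found in the camera images.
- seat (a point): Mark on the upright: point on the front face of its slotted strip, mid-width, 60 mm above the cabinet top, where the bracket's underside nominally sits when home. x points level INTO the strip (the way the bracket is pushed), y across, z up. The true seat is up to 10 mm higher or lower, with the slots, catch and tell-tale: the strip is clamped there, does not move, and no reading gives it; feel for it.
- slots_mark (a point): Same face and axes, nominal lower edge of the lower slot (50 mm above seat; true one up to 10 mm off like the seat). Strip: aluminium, 50 wide, 5 thick, front facing away from the robot. Two slots one above the other, each 13 mm wide and 32 high, lower edges 44 mm apart; strip top 80 mm above this point.
- upright: The whole upright: slotted strip on an open channel 50 mm wide, 32 deep, on a fixed dark base plate 120 x 120 x 10 mm (from 30 mm before the strip's front face to 90 mm behind). Origin 60 mm below the seat mark, same axes. Carries catch and tell-tale.
- bracket_rib (a point): Grip point of the loose blue bracket (200 to 330 g; it starts standing upright on its ledge): in its vertical middle rib, 94 mm above the underside, 24 mm before the back face. The rib is 10 mm thick (along y), runs from 6 to 56 mm before the back, top 108 mm above the underside. Axes as bracket_back.
- bracket_back (a point): Point on the bracket's flat back, mid-width, at its underside. x points out of the back (hook side), y across, z up. Back plate 50 wide, 110 high, 6 thick; ledge 50 wide, 5 thick, reaching 115 mm to -x with a white egg ring. A round bar 6 mm thick closes the foot of a window 22 mm wide, 26 high, in the back plate. Home: this point on the true seat, axes parallel to those of seat.
- low_hook (a point): Underside of the lower hook's neck at the back face; the upper one is 44 mm higher. Each hook is 8 mm wide: neck 8 mm high, then a tongue hanging 20 mm below the neck; it ends 12.5 mm behind the back, gap to the back 6.8 mm. Hooks pass the slots 20 to 24 mm above the true seat; then, back against the strip, it goes straight down until the necks rest on the slots' lower edges.
- bracket: The whole bracket, origin and axes as bracket_back. All its contacts with the upright (hooks, back) count added up: a steady press of about 17 N at the rib on the hard seat already makes 30 N in all. So push and press slowly (10 to 20 mm/s): stop the push into the slots at about 6 N, the press down at about 10 N.
- catch (a joint): Red spring catch on the strip, travel in m: 0 = out (5 mm proud of the strip), up to 0.007 = pushed in. Sloped above, flat beneath, its flat 8 mm above the true seat. The bracket's lower bar pushes it in on the way down (some 5 to 8 N of press) and it snaps out over the bar about 2 mm before the seat.
- telltale (a joint): Yellow tell-tale pin on the strip under one edge of the back plate, travel in m: 0 = up (4 mm above the true seat), about 0.004 = pushed down by a bracket that is fully home. Its spring is under 1.5 N.
- tray: Bystander: loose green plastic egg tray, six cups, 170 x 115 x 32 mm, origin under its centre.
- nest_egg_center (a point): Bystander: centre of the white ceramic nest egg (42 mm thick, 55 high) that stands in one cup of the tray.
- spotlight: Bystander: loose chrome hooded spotlight on a round dark foot 110 mm across, about 190 mm tall, origin under its foot.
- magnifier: Bystander: loose brass pocket magnifier lying flat, lens 54 mm across, handle to 87 mm from the lens centre, 10 mm thick, origin under the lens.
- grit_cup: Bystander: loose blue ceramic cup 72 mm across, 70 mm tall, origin under its centre.

How it is judged:
By the outcome, as a careful person would: the job done as asked, in the order asked, and still so for the second after the job is handed in, with the robot touching nothing.
It also fails if it takes over 58 s, if anything falls off the work surface, if the arm or the gripper's body presses on something with over 40 N, if the wrist force passes 120 N, or if a joint passes its speed limit or range.

## Working session

There is one attempt and no reset: what is moved stays moved. The work goes in short steps, each a Python script; the robot and the scene stay as the last script left them, time stands still between calls to the robot, and variables do not carry over. Pictures are saved under pics/ and viewed, and the job is handed in when it is done.

```bash
mkdir -p pics; ls
python3 - <<'E'
from bench import *
import cv2
for n in ("scene","top"):
    im=capture(n); cv2.imwrite(f"pics/{n}0.png",im[:,:,::-1])
    p=camera_params(n); print(n,p)
    for t in ("bracket","upright","tray","spotlight","magnifier","grit_cup","bracket_rib","seat"):
        try:
            r=silhouettes(t,n); print(t,[(round(d['score'],2),d['box']) for d in r[:3]])
        except Exception as e: print(t,e)
s=read_state(); print(s)
E
```

```text
pics
scene {'fx': 490.2209288943319, 'fy': 490.2209288943319, 'cx': 317.64243792474673, 'cy': 199.91869810637135, 'world_to_cam': array([[-7.50857294e-01,  6.60455320e-01, -3.47780255e-03,
         4.07806112e+02],
       [-5.42678792e-01, -6.13941302e-01,  5.73215323e-01,
         2.67890296e+02],
       [ 3.76447943e-01,  4.32290236e-01,  8.19397399e-01,
        -1.44823157e+03],
       [ 0.00000000e+00,  0.00000000e+00,  0.00000000e+00,
         1.00000000e+00]])}
bracket [(0.74, [323.0, 141.3, 59.4, 78.6])]
upright [(0.69, [320.0, 139.8, 62.4, 77.1])]
tray [(0.61, [370.1, 240.4, 74.4, 80.8])]
spotlight [(0.58, [349.8, 278.4, 52.4, 89.3]), (0.22, [240.0, 99.2, 37.2, 58.8])]
magnifier [(0.7, [198.0, 143.7, 25.9, 27.1])]
grit_cup [(0.97, [198.6, 173.4, 30.6, 40.0])]
bracket_rib [(0.67, [234.8, 102.9, 45.7, 56.3])]
seat [(0.58, [319.3, 142.4, 62.7, 76.9])]
top {'fx': 498.2452736888854, 'fy': 498.2452736888854, 'cx': 319.4094782712798, 'cy': 207.3619530429752, 'world_to_cam': array([[ 1.16618588e-02, -9.99443464e-01,  3.12532094e-02,
        -2.04673909e+01],
       [ 9.96915704e-01, 
[... 616 characters left out ...]
6, 59.1, 50.5])]
{'time': 0.9, 'joint_positions': array([-5.57141033e+01,  2.20376296e+01,  4.54548352e-01, -1.26500870e-03,
       -6.84100588e+01, -1.48169074e+01]), 'qd': array([ 0.03637315,  0.03802821,  0.03839951, -0.05910967,  0.02234276,
       -0.03436317]), 'joint_torque': array([ 3.22600627e-04, -3.92078161e+01,  1.88615835e+01,  4.19061989e+00,
       -3.91320718e-04, -4.34787736e-06]), 'tcp_pos': array([ 208.34271276, -589.24369502,  231.36466397]), 'orientation': array([-1.79993669e+02,  2.89150467e-03, -1.60531476e+02]), 'contact_force': array([ 0.02852234, -0.10854678,  0.23564904]), 'torque': array([ 0.01447544, -0.00276122,  0.01982686]), 'gripper_width': 85.26770935104163}
```

Run:
```python
import cv2
a=cv2.imread('pics/top0.png')
cv2.imwrite('pics/top0_z.png',cv2.resize(a[130:290,150:470],None,fx=2.5,fy=2.5,interpolation=cv2.INTER_CUBIC))
a=cv2.imread('pics/scene0.png')
cv2.imwrite('pics/scene0_z.png',cv2.resize(a[80:240,180:400],None,fx=3.6,fy=3.6,interpolation=cv2.INTER_CUBIC)[:600])
```

```text
(no output)
```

View pics/top0.png

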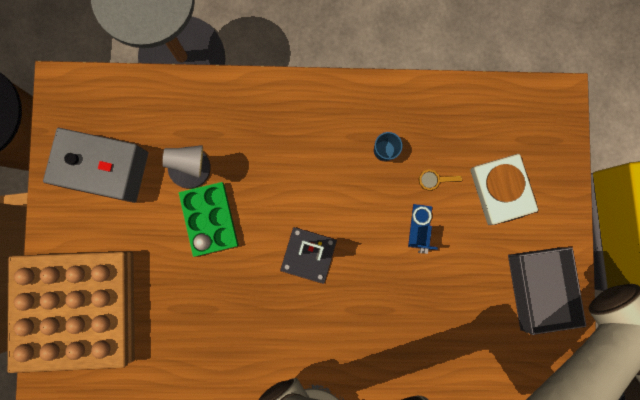

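View pics/top0_z.png

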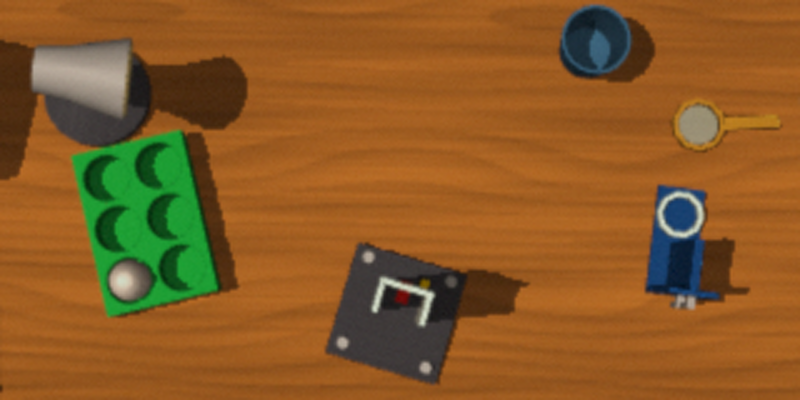

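View pics/scene0.png

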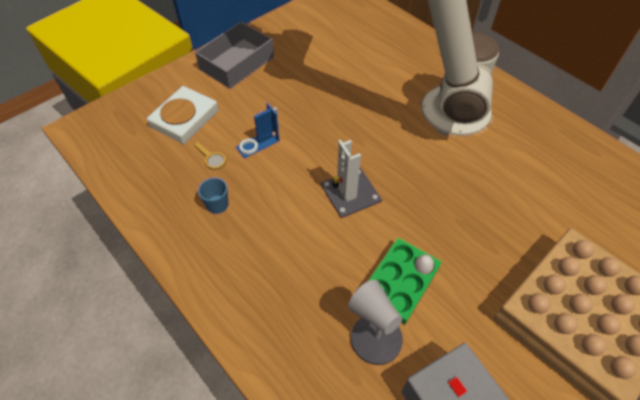

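View pics/scene0_z.png

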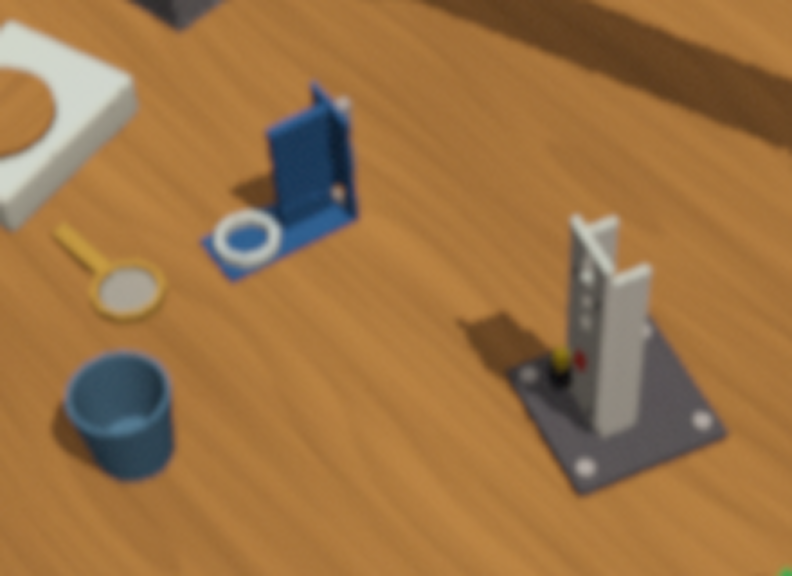

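The top view shows the upright at about (310,255) with its strip facing away from the robot. The bracket stands at about (421,228), hooks towards the robot. Next I fit both poses with box models against the pictures.

Run:
```python
import cv2,numpy as np
t=cv2.imread('pics/top0.png'); s=cv2.imread('pics/scene0.png')
def z(a,x,y,w,h,f): return cv2.resize(a[y:y+h,x:x+w],None,fx=f,fy=f,interpolation=cv2.INTER_NEAREST)
cv2.imwrite('pics/zt.png',np.hstack([z(t,270,220,75,70,5.3),z(t,395,195,75,70,5.3)]))
cv2.imwrite('pics/zs.png',np.hstack([z(s,315,130,75,95,5.3),z(s,225,90,75,95,5.3)]))
```

```text
(no output)
```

View pics/zt.png

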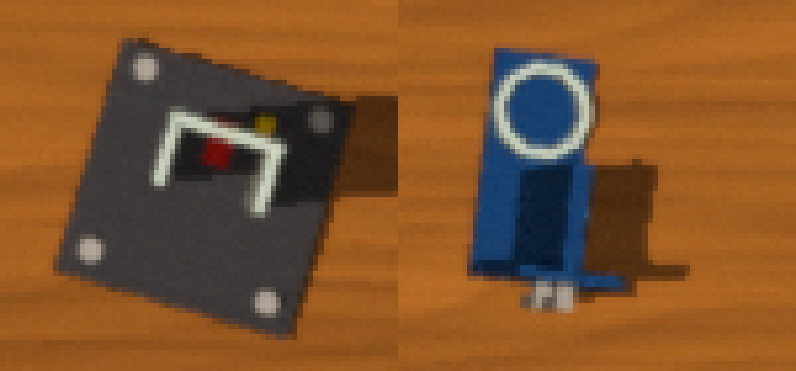

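View pics/zs.png

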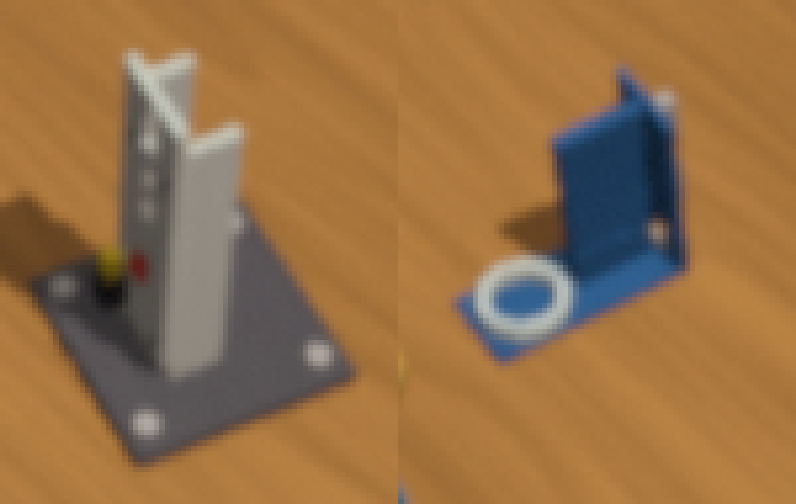

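```bash
cat > fit.py <<'E'
import cv2,numpy as np
from scipy.optimize import minimize
def box(x0,x1,y0,y1,z0,z1): return np.array([[x,y,z] for x in(x0,x1) for y in(y0,y1) for z in(z0,z1)],float)
def cyl(cx,cy,r,z0,z1):
    a=np.linspace(0,2*np.pi,24,endpoint=False); c=np.c_[cx+r*np.cos(a),cy+r*np.sin(a)]
    return np.vstack([np.c_[c,np.full(24,z)] for z in(z0,z1)])
UP=[box(-30,90,-60,60,0,10),box(0,5,-25,25,10,190),box(0,32,-25,-21,10,190),box(0,32,21,25,10,190)]
BR=[box(-6,0,-25,25,0,26+0),box(-6,0,-25,25,26,110),box(-115,0,-25,25,0,5),box(-56,-6,-5,5,5,108),
    box(0,12.5,-4,4,94,102),box(5.7+1.1,12.5,-4,4,74,102),box(0,12.5,-4,4,50,58),box(6.8,12.5,-4,4,30,58)]
def proj(P,cp):
    c=(cp['world_to_cam']@np.c_[P,np.ones(len(P))].T)[:3]
    return np.c_[cp['cx']+cp['fx']*c[0]/-c[2], cp['cy']-cp['fy']*c[1]/-c[2]]
def place(P,p,z=0):
    a=np.radians(p[2]);R=np.array([[np.cos(a),-np.sin(a),0],[np.sin(a),np.cos(a),0],[0,0,1]])
    return P@R.T+[p[0],p[1],z]
S=8
def render(parts,p,cp,roi,z=0):
    x,y,w,h=roi; m=np.zeros((h*S,w*S),np.uint8)
    for P in parts:
        q=(proj(place(P,p,z),cp)-[x-.5,y-.5])*S
        hull=cv2.convexHull(q.astype(np.float32)); cv2.fillConvexPoly(m,np.round((hull-.5)*16).astype(np.int32),255,shift=4)
    return cv2.resize(m,(w,h),interpolation=cv2.INTER_AREA)/255.
def fit(parts,masks,cps,rois,p0):
    def cost(p): return sum(np.mean((cv2.GaussianBlur(render(parts,p,c,r),(0,0),.7)-cv2.GaussianBlur(m,(0,0),.4))**2) for m,c,r in zip(masks,cps,rois))
    best=None
    r=minimize(cost,p0,method='Nelder-Mead',options=dict(initial_simplex=np.array(p0)+np.array([[0,0,0],[12,0,0],[0,12,0],[0,0,6]]),xatol=.02,fatol=1e-7,maxiter=300))
    return r.x,r.fun
E
cat > run1.py <<'E'
from bench import *
from fit import *
I={n:cv2.imread(f'pics/{n}0.png').astype(float) for n in('top','scene')}
C={n:camera_params(n) for n in I}
def seg(n,roi,kind):
    x,y,w,h=roi; a=I[n][y:y+h,x:x+w]; b,g,r=a[...,0],a[...,1],a[...,2]
    if kind=='up': m=(r-b)<45-0*r   # refined below
    else: m=(r-b)<25
    return m.astype(float)
R={('up','top'):(270,220,75,72),('up','scene'):(312,130,78,95),('br','top'):(395,195,60,70),('br','scene'):(232,95,52,68)}
for k,p0,parts in(('up',[580,-10,165],UP),('br',[560,-250,180],BR)):
    M={n:seg(n,R[k,n],k) for n in I}
    for n in I: cv2.imwrite(f'pics/m_{k}_{n}.png',cv2.resize(M[n]*255,None,fx=5,fy=5,interpolation=cv2.INTER_NEAREST))
    for ns in(['top'],['scene'],['top','scene']):
        p,f=fit(parts,[M[n] for n in ns],[C[n] for n in ns],[R[k,n] for n in ns],p0); print(k,ns,p.round(2),round(f,5))
    for n in I:
        rr=render(parts,p,C[n],R[k,n]); cv2.imwrite(f'pics/o_{k}_{n}.png',cv2.resize(np.dstack([M[n]*0,rr,M[n]])*255,None,fx=5,fy=5,interpolation=cv2.INTER_NEAREST))
a=[cv2.resize(cv2.imread(f'pics/o_{k}_{n}.png'),(390,290)) for k in('up','br') for n in('top','scene')]
cv2.imwrite('pics/fit1.png',np.vstack([np.hstack(a[:2]),np.hstack(a[2:])]))
E
python3 run1.py
```

```text
up ['top'] [468.96   5.5  164.16] 0.01189
up ['scene'] [470.69   6.44 164.62] 0.02245
up ['top', 'scene'] [469.4    5.76 164.59] 0.03584
br ['top'] [ 462.15 -273.62  173.03] 0.0093
br ['scene'] [ 464.71 -273.59  172.66] 0.0151
br ['top', 'scene'] [ 586.83 -213.75  220.87] 0.51686[ WARN:0@0.390] global loadsave.cpp:1063 imwrite_ Unsupported depth image for selected encoder is fallbacked to CV_8U.
```

```bash
sed -i "s/\[580,-10,165\]/[470,6,164]/; s/\[560,-250,180\]/[463,-273,173]/" run1.py; python3 run1.py 2>/dev/null
```

```text
up ['top'] [468.96   5.47 164.15] 0.01188
up ['scene'] [471.03   7.16 164.9 ] 0.02261
up ['top', 'scene'] [469.71   5.63 164.23] 0.03587
br ['top'] [ 462.17 -273.57  173.  ] 0.0093
br ['scene'] [ 464.54 -273.69  172.48] 0.01518
br ['top', 'scene'] [ 463.2  -273.59  172.86] 0.02646
```

View pics/fit1.png

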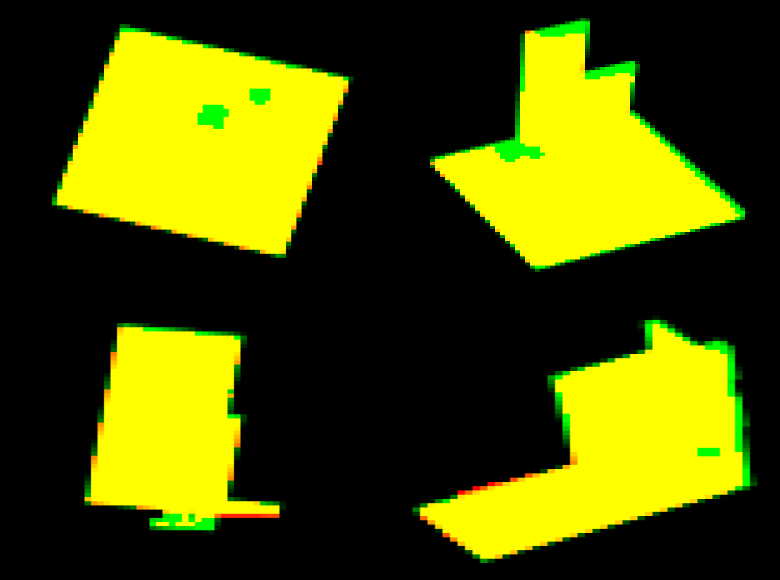

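```bash
cat > run2.py <<'E'
from run1 import *
from scipy.optimize import minimize_scalar
print('---')
def up(h): return [box(-30,90,-60,60,0,10),box(0,5,-25,25,10,h),box(0,32,-25,-21,10,h),box(0,32,21,25,10,h)]
pu={'top':[468.96,5.47,164.2],'scene':[471,7.1,164.7]}
M={n:seg(n,R['up',n],'up') for n in I}
n='scene'
for h in range(170,196,3):
    p,f=fit(up(h),[M[n]],[C[n]],[R['up',n]],pu[n]); print(h,p.round(2),round(f,5))
# red catch & yellow pin centroid
for n in I:
    x,y,w,h=R['up',n]; a=I[n][y:y+h,x:x+w]; b,g,r=a[...,0],a[...,1],a[...,2]
    for nm,wt in(('red',(r>70)*(g<0.3*r)*(r-g)),('yel',(r>70)*(g>.65*r)*(b<.35*r)*g)):
        wt=wt*1.; ys,xs=np.mgrid[0:h,0:w]; 
        if wt.sum()==0: continue
        print(n,nm,(wt>0).sum(),(wt*xs).sum()/wt.sum()+x,(wt*ys).sum()/wt.sum()+y)
    # predictions: catch point 2.5 proud, z=60+8+? +d
    for d in(-10,0,10):
        print(' pred',d,proj(place(np.array([[-2.5,0,60+8+4+d],[-3,18,60+4+d],[-3,-18,64+d]]),pu[n]),C[n]).round(1).tolist())
E
python3 run2.py 2>/dev/null | sed -n '/---/,$p'
```

```text
---
170 [469.31   4.18 164.16] 0.02049
173 [469.57   4.51 163.71] 0.0184
176 [469.83   5.04 164.27] 0.01713
179 [470.1    5.42 164.31] 0.01679
182 [470.7    6.01 164.33] 0.01753
185 [470.6    6.07 164.25] 0.01915
188 [470.87   6.21 164.06] 0.02108
191 [470.87   6.35 164.25] 0.02313
194 [471.01   6.57 164.46] 0.02546
top red 21 310.46245733788396 248.68828213879408
top yel 12 319.4846560846561 243.06560846560848
 pred -10 [[312.3, 242.7], [319.1, 244.5], [305.5, 240.5]]
 pred 0 [[312.4, 242.6], [319.3, 244.5], [305.5, 240.4]]
 pred 10 [[312.4, 242.6], [319.4, 244.5], [305.5, 240.4]]
scene yel 896 347.6851201185311 161.46747804000424
 pred -10 [[340.4, 182.8], [336.8, 179.6], [343.4, 190.0]]
 pred 0 [[340.5, 180.3], [336.9, 177.2], [343.6, 187.6]]
 pred 10 [[340.6, 177.8], [337.0, 174.7], [343.8, 185.2]]
```

```bash
cat > h.py <<'E'
from bench import *
import numpy as np
U=np.array([469.7,6.0]); UY=164.3   # upright
B=np.array([463.2,-273.6]); BY=172.8
def tcp(origin,yaw,z): # tcp for bracket back at origin, underside z
    a=np.radians(yaw); return [origin[0]-24*np.cos(a),origin[1]-24*np.sin(a),z+75]
def rep(s=''):
    st=read_state(); print(s,'t',round(st['time'],2),st['tcp_pos'].round(1),st['orientation'].round(2),'F',st['contact_force'].round(2),'T',st['torque'].round(2),'w',round(st['gripper_width'],2)); return st
E
python3 - <<'E'
from h import *
g=tcp(B,BY,0)
goto([g[0],g[1],175],[180,0,BY]); rep()
move_linear(g,rate=120); rep()
gripper_to(0,60); rep('grip')
move_linear([g[0],g[1],135],rate=80); rep('lift')
import cv2
cv2.imwrite('pics/lift_t.png',capture('top')[:,:,::-1]);cv2.imwrite('pics/lift_s.png',capture('scene')[:,:,::-1])
E
python3 - <<'E'
import cv2,numpy as np
a=cv2.imread('pics/lift_s.png')[60:220,180:340]; b=cv2.imread('pics/lift_t.png')[150:310,340:500]
cv2.imwrite('pics/lift.png',cv2.resize(np.hstack([a,b]),None,fx=2.5,fy=2.5))
E
```

```text
t 2.46 [ 486.9 -277.2  175.2] [-1.7999e+02  2.0000e-02  1.7277e+02] F [ 0.8  -0.34 -0.16] T [-0.    0.04 -0.06] w 85.42
 t 3.44 [ 487.6 -276.9   75.7] [-1.7998e+02  8.0000e-02  1.7280e+02] F [-1.25  0.55  0.72] T [ 0.   -0.02 -0.01] w 85.68
grip t 4.12 [ 487.1 -276.7   75.2] [-1.7999e+02  2.0000e-02  1.7281e+02] F [-0.09 -0.89  2.09] T [-0.07  0.03  0.07] w 9.09
lift t 5.02 [ 486.5 -276.4  134.4] [ 1.7997e+02 -8.0000e-02  1.7279e+02] F [ 0.06  0.56 -3.12] T [0.   0.06 0.02] w 9.25
```

View pics/lift.png

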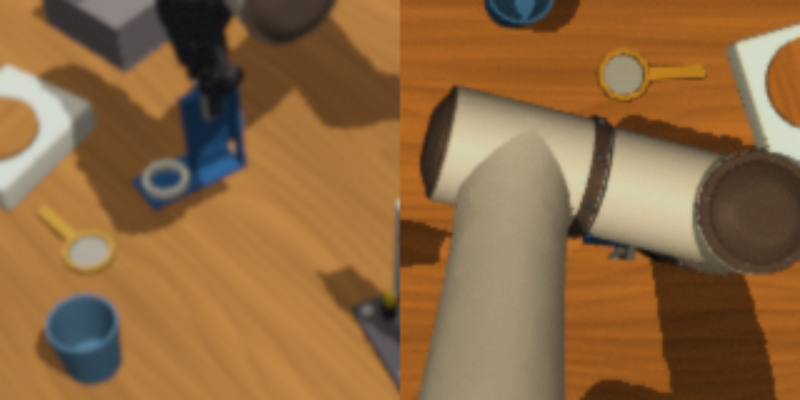

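Bracket held: jaw width 9 mm, about 2.9 N of weight, upright in the scene view at about (265,125). Now I move it in front of the strip.

```bash
cat >> h.py <<'E'
a_=np.radians(UY); UX=np.array([np.cos(a_),np.sin(a_)]); UYv=np.array([-np.sin(a_),np.cos(a_)])
def at(gap,z,lat=0): # bracket back 'gap' mm before strip face, underside height z
    return tcp(U-gap*UX+lat*UYv,UY,z)
def gapof(st): 
    p=st['tcp_pos'][:2]+24*UX-U; return -p@UX, p@UYv, st['tcp_pos'][2]-75
E
python3 - <<'E'
from h import *
goto(at(60,90),[180,0,UY]); rep()
move_linear(at(20,82),rate=80); sleep(.3); st=rep(); print(gapof(st))
import cv2
cv2.imwrite('pics/pre_s.png',capture('scene')[:,:,::-1]);cv2.imwrite('pics/pre_t.png',capture('top')[:,:,::-1])
a=cv2.imread('pics/pre_s.png')[80:230,250:400]; b=cv2.imread('pics/pre_t.png')[180:330,230:380]
cv2.imwrite('pics/pre.png',cv2.resize(np.hstack([a,b]),None,fx=2.6,fy=2.6,interpolation=cv2.INTER_CUBIC))
E
```

```text
t 6.17 [550.2 -17.4 164.6] [-1.7996e+02 -5.0000e-02  1.6427e+02] F [ 0.53 -0.08 -2.32] T [-0.05  0.01 -0.02] w 9.32
 t 7.12 [512.4  -6.  157. ] [-180.      0.    164.29] F [-0.41  0.32 -1.68] T [ 0.09  0.06 -0.  ] w 9.34
(np.float64(20.294166602771913), np.float64(-0.03718777741194046), np.float64(81.95704832602485))
```

View pics/pre.png

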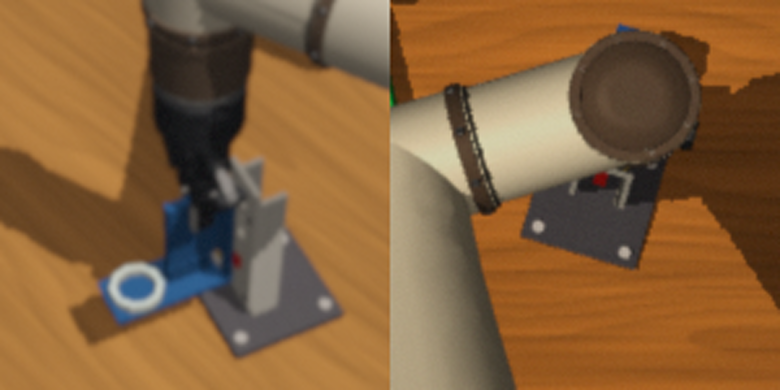

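Run:
```python
from h import *
for z in (82,79,76,73,70,85,88,91,94):
    move_linear(at(17,z),rate=60); sleep(.1)
    hit=move_linear(at(7,z),rate=18,max_force=4)
    st=rep(f'z{z} hit{hit}'); g=gapof(st); print(np.round(g,2))
    if not hit and g[0]<9: print('IN'); break
    if hit and g[0]<9.5: print('maybe'); break
    move_linear(at(17,z),rate=60)
```

```text
z82 hitFalse t 8.28 [499.6  -2.3 157.1] [1.7999e+02 2.0000e-02 1.6431e+02] F [-0.5   0.11 -3.28] T [-0.03  0.07  0.04] w 9.03
[ 7.06e+00 -6.00e-02  8.21e+01]
IN
```

Run:
```python
from h import *
st=read_state(); z=82
hit=move_linear(at(-6,z),rate=12,max_force=4.5)
st=rep(f'hit{hit}'); print(np.round(gapof(st),2)); sleep(.3); st=rep(); print(np.round(gapof(st),2))
```

```text
hitTrue t 8.94 [493.6  -0.5 156.7] [1.7995e+02 1.2000e-01 1.6429e+02] F [ 2.19 -1.01 -1.2 ] T [-0.08 -0.7  -0.09] w 9.0
[ 0.75 -0.2  81.69]
 t 9.24 [493.4  -0.6 156. ] [1.7999e+02 4.0000e-02 1.6427e+02] F [ 5.01 -0.56 -0.83] T [-0.11 -1.29 -0.13] w 9.01
[ 6.300e-01 -5.000e-02  8.098e+01]
```

Run:
```python
from h import *
g=0.9
move_linear(at(g,81.5),rate=10); sleep(.2); st=rep('relaxed'); print(np.round(gapof(st),2))
hit=move_linear(at(g,70),rate=15,max_force=8)
st=rep(f'down hit{hit}'); print(np.round(gapof(st),2))
```

```text
relaxed t 9.77 [493.4  -0.7 156.2] [-1.7993e+02 -1.4000e-01  1.6426e+02] F [ 2.47  0.09 -3.16] T [-0.08 -0.98 -0.04] w 9.11
[6.40e-01 8.00e-02 8.12e+01]
down hitFalse t 10.68 [494.9  -0.6 145.7] [1.7999e+02 6.0000e-02 1.6429e+02] F [ 5.55 -0.89  2.35] T [-0.45 -1.79 -0.01] w 9.34
[ 2.04 -0.5  70.65]
```

Run:
```python
from h import *
for z in (67,64,61,58,55,52):
    hit=move_linear(at(0.7,z),rate=12,max_force=9)
    st=rep(f'z{z} hit{hit}'); print(np.round(gapof(st),2))
    F=st['contact_force']
    if hit or F[2]>7 or np.hypot(F[0],F[1])>9: break
```

```text
z67 hitFalse t 11.08 [494.   -0.5 141.4] [ 1.8000e+02 -4.0000e-02  1.6425e+02] F [ 6.83 -1.3  -2.49] T [-0.43 -2.14 -0.01] w 9.47
[ 1.11 -0.35 66.38]
z64 hitFalse t 11.48 [493.3  -0.6 138.1] [-1.7996e+02 -1.4000e-01  1.6421e+02] F [ 5.84 -0.37 -2.85] T [-0.36 -1.81 -0.1 ] w 9.59
[ 5.500e-01 -6.000e-02  6.311e+01]
z61 hitTrue t 11.75 [493.7  -0.7 136.7] [-1.7995e+02 -8.0000e-02  1.6425e+02] F [-0.11 -0.82  3.23] T [ 0.14  0.25 -0.08] w 9.35
[ 0.95 -0.1  61.67]
```

Run:
```python
from h import *
import cv2
sleep(.3); st=rep(); print(np.round(gapof(st),2))
hit=move_linear(at(0.7,gapof(st)[2]-4),rate=10,max_force=7); st=rep(f'hit{hit}'); print(np.round(gapof(st),2)); sleep(.2); st=rep(); print(np.round(gapof(st),2))
cv2.imwrite('pics/dn_s.png',capture('scene')[:,:,::-1]);cv2.imwrite('pics/dn_t.png',capture('top')[:,:,::-1])
a=cv2.imread('pics/dn_s.png')[100:220,280:400]; b=cv2.imread('pics/dn_t.png')[200:320,250:370]
cv2.imwrite('pics/dn.png',cv2.resize(np.hstack([a,b]),None,fx=3.3,fy=3.3,interpolation=cv2.INTER_CUBIC))
```

```text
t 12.05 [494.6  -0.6 136.7] [-1.7999e+02  3.0000e-02  1.6427e+02] F [-1.6  -0.17  1.08] T [ 0.    0.56 -0.01] w 9.28
[ 1.8  -0.35 61.72]
hitTrue t 12.35 [495.2  -0.6 136.7] [1.7998e+02 1.7000e-01 1.6431e+02] F [0.46 0.88 4.72] T [ 0.19  0.21 -0.04] w 9.35
[ 2.33 -0.57 61.72]
 t 12.55 [495.2  -0.6 136.7] [1.7999e+02 1.7000e-01 1.6431e+02] F [0.65 0.73 4.95] T [ 0.2   0.03 -0.06] w 9.27
[ 2.33 -0.53 61.73]
```

View pics/dn.png

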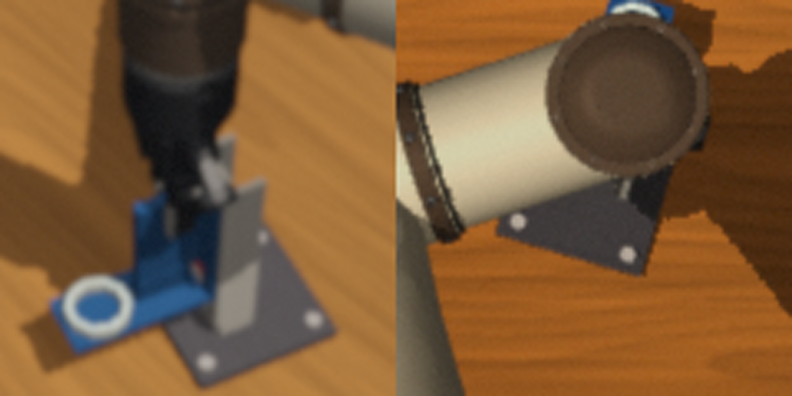

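Run:
```python
from h import *
st=read_state(); z=gapof(st)[2]
hit=move_linear(at(-1.5,z),rate=10,max_force=4); st=rep(f'in hit{hit}'); print(np.round(gapof(st),2)); sleep(.2); st=rep(); print(np.round(gapof(st),2))
```

```text
in hitTrue t 12.92 [ 4.937e+02 -3.000e-01  1.368e+02] [179.99   0.2  164.31] F [ 1.63 -0.48  1.14] T [ 0.04 -0.07 -0.04] w 9.21
[ 0.82 -0.48 61.82]
 t 13.12 [ 4.937e+02 -3.000e-01  1.368e+02] [-1.7999e+02  1.7000e-01  1.6431e+02] F [-0.32  0.09  1.24] T [-0.06 -0.   -0.05] w 9.16
[ 0.81 -0.48 61.8 ]
```

Run:
```python
from h import *
st=read_state(); g,l,z=gapof(st)
hit=move_linear(at(g-0.4,z-6,l),rate=10,max_force=8); st=rep(f'dn hit{hit}'); print(np.round(gapof(st),2)); sleep(.4); st=rep(); print(np.round(gapof(st),2))
```

```text
dn hitTrue t 13.42 [ 4.938e+02 -2.000e-01  1.368e+02] [-179.97    0.2   164.35] F [-0.7   0.34  3.36] T [ 0.2   0.31 -0.01] w 9.17
[ 0.93 -0.52 61.76]
 t 13.82 [ 4.938e+02 -3.000e-01  1.367e+02] [-179.97    0.2   164.35] F [-0.51  0.76  5.17] T [ 0.34  0.41 -0.04] w 8.97
[ 0.93 -0.51 61.72]
```

Run:
```python
from h import *
st=read_state(); g,l,z=gapof(st)
move_linear(at(g,z+0.9,l),rate=8); sleep(.2); st=rep('up.9'); print(np.round(gapof(st),2))
hit=move_linear(at(g,z+5,l),rate=8,max_force=5); st=rep(f'up hit{hit}'); print(np.round(gapof(st),2))
```

```text
up.9 t 14.32 [ 4.937e+02 -3.000e-01  1.372e+02] [-1.7994e+02  1.4000e-01  1.6433e+02] F [ 1.9  -0.8  -1.09] T [-0.08 -0.43 -0.05] w 9.04
[ 0.78 -0.41 62.16]
up hitTrue t 14.68 [ 4.937e+02 -3.000e-01  1.387e+02] [-1.7996e+02  1.5000e-01  1.6430e+02] F [ 1.37 -0.32 -0.53] T [-0.09 -0.53 -0.05] w 9.0
[ 0.76 -0.41 63.65]
```

The upward tug was blocked about 2 mm up, so the catch is over the bar. I press it home again, settle it and release.

Run:
```python
from h import *
st=read_state(); g,l,z=gapof(st); rep('held')
hit=move_linear(at(g-.3,61.9,l),rate=10,max_force=9); st=rep(f'd1 hit{hit}'); print(np.round(gapof(st),2))
st=read_state(); g,l,z=gapof(st)
hit=move_linear(at(0.6,z-5,l),rate=10,max_force=8); sleep(.3); st=rep(f'd2 hit{hit}'); print(np.round(gapof(st),2))
```

```text
held t 14.68 [ 4.937e+02 -3.000e-01  1.387e+02] [-1.7996e+02  1.5000e-01  1.6430e+02] F [ 1.37 -0.32 -0.53] T [-0.09 -0.53 -0.05] w 9.0
d1 hitFalse t 14.94 [ 4.937e+02 -2.000e-01  1.369e+02] [-1.7993e+02  9.0000e-02  1.6430e+02] F [ 2.64 -0.85 -0.8 ] T [-0.15 -0.62 -0.  ] w 9.43
[ 0.74 -0.5  61.92]
d2 hitTrue t 15.51 [ 4.938e+02 -3.000e-01  1.367e+02] [-1.7991e+02  1.0000e-01  1.6432e+02] F [-1.69  0.64  5.32] T [0.29 0.55 0.  ] w 9.14
[ 0.89 -0.5  61.71]
```

Run:
```python
from h import *
import cv2
st=read_state(); p=st['tcp_pos'].copy()
gripper_to(45); rep('open')
move_linear([p[0],p[1],p[2]+25],rate=60)
move_linear([p[0],p[1],p[2]+110],rate=150); rep()
goto([380,-330,330],[180,0,170]); rep()
cv2.imwrite('pics/end_s.png',capture('scene')[:,:,::-1]);cv2.imwrite('pics/end_t.png',capture('top')[:,:,::-1])
a=cv2.imread('pics/end_s.png')[110:220,290:400]; b=cv2.imread('pics/end_t.png')[190:300,255:365]
cv2.imwrite('pics/end.png',cv2.resize(np.hstack([a,b]),None,fx=3.6,fy=3.6,interpolation=cv2.INTER_CUBIC))
```

```text
open t 15.94 [ 4.939e+02 -3.000e-01  1.360e+02] [-1.7990e+02  1.0000e-01  1.6431e+02] F [ 0.36 -0.37  0.24] T [-0.01  0.04 -0.  ] w 44.98
 t 17.23 [ 4.931e+02 -3.000e-01  2.456e+02] [-1.7989e+02  2.0000e-02  1.6429e+02] F [-0.49  0.23 -0.42] T [-0.01  0.    0.01] w 44.64
 t 18.57 [ 380.3 -329.4  329.3] [ 1.7997e+02 -6.0000e-02  1.7004e+02] F [-0.68 -0.16 -0.24] T [-0.04 -0.   -0.05] w 44.74
```

View pics/end.png

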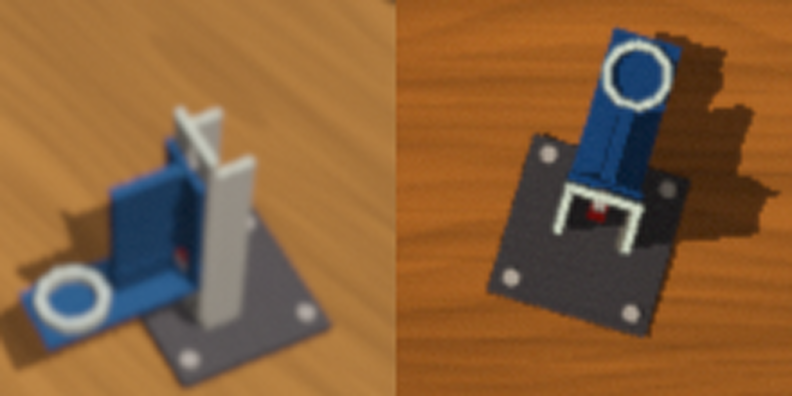

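View pics/end_t.png

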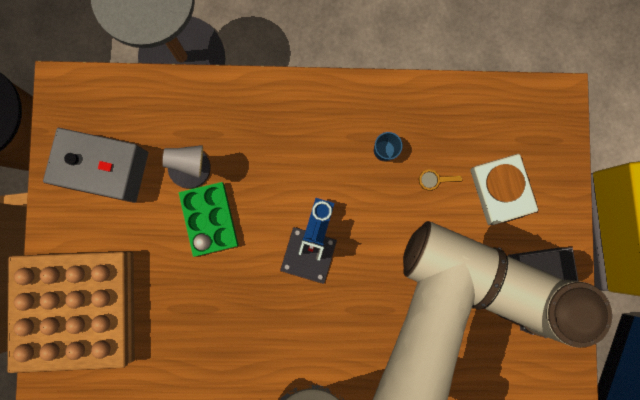

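The bracket hangs against the strip. The red catch shows in its window at about (342,182) in the scene picture, and the bystanders are where they were.

Run:
```python
from bench import *
print(read_state()['time']); print(finish_job())
```

```text
18.675
the job is handed in; nothing more can be done
None
```

The bracket is hung on the upright and the job was handed in at 18.7 s, with the arm well clear of everything.

**How it went:** I gripped the bracket by its rib and moved it in front of the strip. The hooks entered both slots on the first feel, at 82 mm. I pushed gently until the back met the strip at about 5 N. The first press down stopped hard with the underside at about 61.7 mm. The bracket had drifted about 1.5 mm off the strip there, so I pushed it back flat and pressed again; it stopped at the same height.

**What the checks showed:**
- **Catch:** a gentle upward tug was blocked 2 mm above the seat, as it should be with the catch out over the bar. I then pressed the bracket home again, to the same 61.7 mm, before letting go.
- **Final pictures:** the bracket hangs against the strip with the red catch in its window, and by eye the tray, egg, spotlight, magnifier and cup have not moved.
- **Forces:** the wrist readings I took stayed below about 8 N. The contact force on the upright itself cannot be read.

**Not confirmed:** the yellow tell-tale is hidden under the back plate in both cameras, so I could not see that it is down. I infer that it is, from the repeated hard stop at the seat.

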